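Clear, stopper and put away the stock bottle

TASK

The stock bottle has to be put away in its shallow square tray, but a film reel stands in the tray and an upturned steel cup covers the bottle's open neck. First clear both of them onto the ribbed draining mat, standing wholly on it, the reel flat and the cup still mouth down; then, with the bottle where it stands, push the rubber stopper fully home in its neck. Only then carry the stoppered bottle upright to the tray and set it down gently flat inside the rim; leave the film can, the loupe and the blower where they are.

Things in the scene. Friction and masses are not known exactly. Their poses are not given: they have to be found in the camera images.
- stock_bottle: Brown glass bottle, loose, 0.3 to 0.65 kg, round about z, upright. Origin: centre of its underside, z up. Body 76 mm wide to z = 84 mm, shoulder to z = 104, neck 40 mm wide from z = 104 to the rim at z = 165 (grip here to carry, at about z = 145). Bore 26 mm wide, 61 mm deep, open above. The steel cup covers its neck at the start.
- steel_cup: Steel cup, loose, 70 g, upside down over the bottle's neck at the start, base on the rim. Round, 58 mm wide (61 at the mouth), 48 mm high, cavity 52 mm wide, 45 mm deep. Origin: centre of its mouth, which is below; z up to the closed base at 48 mm. At the start the mouth is 120 mm above the bottle's underside and centred on it.
- stopper: Black rubber stopper, loose, 50 g, stands on its narrow end, 40 mm high. Origin: centre of the narrow end, z up. Plug tapers from 18 mm wide at the end to 22 mm at z = 24 mm; head 34 mm wide at z = 24 to 40 (grip only this: the neck is wider). Home, the head lies on the bottle's rim, its origin 141 mm above the bottle's; 4 mm play, only gravity holds it.
- film_reel: Stainless spiral film reel, loose, 60 g, lying flat in the bottle tray at the start, a drum 52 mm in diameter and 35 mm high (solid to the touch), axis z. Origin: centre of its underside, z up.
- drain_mat: Flat black draining mat with fine ribs, fixed, 130 mm along its x, 220 mm along its y, top 4 mm above the worktop. Origin: centre of its underside, on the worktop.
- bottle_tray: Shallow square grey tray with a cork-coloured floor, fixed, 134 x 134 mm outside, 124 x 124 mm inside, rim 10 mm high above the worktop and 5 mm thick, floor 5 mm above the worktop. Origin: centre of its underside, on the worktop; x and y along its sides.
- film_can: Bystander: dark film can with lid, 34 mm in diameter, 56 mm high, loose. Origin: centre of its underside.
- loupe: Bystander: black loupe, 47 mm in diameter, 42 mm high, loose. Origin: centre of its underside.
- blower: Bystander: dark rubber blower standing nozzle up, 58 mm in diameter, 112 mm high, loose. Origin: centre of its underside.

How it is judged:
By the outcome, as a careful person would: the job done as asked, in the order asked, and still so for the second after the job is handed in, with the robot touching nothing.
It also fails if it takes over 72 s, if anything falls off the work surface, if the arm or the gripper's body presses on something with over 40 N, if the wrist force passes 120 N, or if a joint passes its speed limit or range.

ROBOT

A 6-joint arm with a two-finger parallel gripper is mounted at the origin on a cart in front of the work surface, level with it; the furniture and walls round the work are solid. World frame = base frame: x ahead of the robot, y to its left, z up, the work surface at z = 0. Lengths are in m, angles in rad, forces in N, time in s.
With the tool pointing down it reaches from about 0.35 to 0.875 m from the base axis. Payload 4.2 kg.
Tool frame: the origin (TCP) lies midway between the tips of the shut fingers; the grasp point (between the pads) lies r.tcp_to_grasp behind it (r.tcp_to_grasp is the distance from the TCP to the grasp point, in m); z points along the fingers, y is the line along which they close (so a half turn about z gives the same grasp; the last joint's range is limited). The gripper opens to 85 mm and grips with 20 to 120 N. Pads are 22 mm wide; open, the fingers measure 114 mm over their backs; the gripper's body (76 mm by 85 mm) begins 54 mm behind the grasp point. The pads swing forward as they close: fully open they stand 13 mm farther back than shut.
Start: joints at [1.513, 0.385, 0.008, 0, -1.194, -0.259], TCP at [0.195, 0.594, 0.231] pointing down, gripper open.
Joint ranges: [-3.14, 3.14], [-1.21, 2.06], [-1.07, 1.41], [-3.16, 2.05], [-2.99, -0.16], [-3.1, 3.1]. Speed limits (rad/s): [2.79, 2.79, 3.14, 3.14, 3.14, 3.14].

INTERFACE

Orientations are given as a unit quaternion [w, x, y, z].
In Python, from bench import r, effector, inverse_kinematics, status, optics, job, finder gives the robot as it stands. Calls block until the motion is done:
- r.goto(position, orientation): joint-space move of the TCP to a pose.
- r.move_straight(position, ori=None, feed=0.15, force_limit=None): straight line of the TCP; ori=None keeps the orientation; feed is the mean speed in m/s. With force_limit (N) it stops when the force on the tool has changed by that much, and returns True; else False.
- r.movej(angles): joint-space move.
- effector.open_jaws() and effector.grasp(f_grip=None): open the fingers fully, or close them until they stop; f_grip is the grip in N (None keeps the last).
- r.sleep(seconds).
- inverse_kinematics(position, orientation): joint angles nearest the present ones, or None.
- status.read_state(): the state.
- optics.capture(name): name is "scene" or "top"; returns a dict with "pixels" (420x560x3 uint8, red, green, blue), "K" (3x3 intrinsics, pixels), "xyz" and "orientation" of the camera in the world. Camera axes: x right, y up, looking along -z (the intrinsics and any distortion apply to the point x, -y, -z); pixel columns grow to the right and rows downward; lengths in m; the calibration is good to about 2 mm. A picture is of the moment at which its call begins. There is no depth.
A pose or a line that the arm cannot do raises r.IKError and nothing moves.
- job.job_done(): hands the job in; it is judged then, once.
Trained networks look in a picture, given as the dict that the camera call returned (one of the last four; its "shot" number tells which), for a name from the list of things; names that differ only in an ending like _2 or _b are one class to them, and where a whole thing is asked for, a point or a joint stands for the part that bears it (a point fixed in the world has none). Each returns a list of dicts, best first, with "p" (0 to 1); they miss things now and then, are a little off and sometimes report something else, mostly with a low value. They report only what shows in the picture. A call takes as long as a camera call.
- finder.silhouettes(picture, target): "pixels" (420x560 bool, what is visible of it) and "location" ([column, row] in pixels, amid what is visible of it).
The state is a dict: "clock": time; "qpos": joint angles; "qd": joint speeds; "effort": joint torques, N m; "position": TCP position; "tool_rot": TCP orientation; "force": force on the tool from outside, world axes, zero at the start; "ft_torque": the same for the moment, N m; "finger_gap": finger opening in m; "grasp_force": force on a finger pad.
Only numpy, scipy, OpenCV 4.12 (cv2) and the standard library are available. Lean on these libraries where they do the work, as an engineer would, in place of code of your own. Each camera call takes 0.05 s, during which the arm holds its last target. There are 200 camera calls.

## Working session

There is one attempt and no reset: what is moved stays moved. The work goes in short steps, each a Python script; the robot and the scene stay as the last script left them, time stands still between calls to the robot, and variables do not carry over. Pictures are saved under pics/ and viewed, at most 10 in all, crops included, and the job is handed in when it is done.

```bash
ls; mkdir -p pics; cat > h.py <<'E'
import numpy as np, cv2
from scipy.spatial.transform import Rotation as R
from bench import r, effector, inverse_kinematics, status, optics, job, finder
def rot(q): return R.from_quat([q[1],q[2],q[3],q[0]]).as_matrix()
def proj(c,P):
    p=(np.atleast_2d(P)-np.array(c["xyz"]))@rot(c["orientation"])
    p=p*[1,-1,-1]; u=p@np.array(c["K"]).T; return u[:,:2]/u[:,2:]
def ray(c,uv,z):
    d=np.linalg.inv(c["K"])@[uv[0],uv[1],1]; d=rot(c["orientation"])@(d*[1,-1,-1]); o=np.array(c["xyz"])
    return o+d*(z-o[2])/d[2]
def save(c,n): cv2.imwrite(f"pics/{n}.png",c["pixels"][:,:,::-1])
E
python3 - <<'E'
from h import *
print({k:np.round(v,3) for k,v in status.read_state().items()}, r.tcp_to_grasp)
for n in ("scene","top"):
    c=optics.capture(n); save(c,n+"0"); print(n,c.keys(),c["xyz"],c["orientation"],np.array(c["K"]).tolist())
    for t in "stock_bottle steel_cup stopper film_reel drain_mat bottle_tray film_can loupe blower".split():
        for d in finder.silhouettes(c,t)[:2]:
            m=d["pixels"]; ys,xs=np.nonzero(m)
            print(t,round(d["p"],2),np.round(d["location"],1),m.sum(),xs.min(),xs.max(),ys.min(),ys.max(),np.round(ray(c,d["location"],0.02),3))
E
```

```text
bench.py
pics
{'clock': np.float64(0.0), 'qpos': array([ 1.513,  0.386,  0.007, -0.   , -1.194, -0.259]), 'qd': array([-0.001,  0.   ,  0.   ,  0.002,  0.001,  0.002]), 'effort': array([-0.0000e+00, -3.9229e+01,  1.8839e+01,  4.1860e+00, -5.0000e-03,
        0.0000e+00]), 'position': array([0.194, 0.593, 0.23 ]), 'tool_rot': array([ 0.001,  0.987, -0.158, -0.   ]), 'force': array([-0.313, -0.309, -0.251]), 'ft_torque': array([ 0.017, -0.001,  0.012]), 'grasp_force': np.float64(0.0), 'finger_gap': np.float64(0.085)} 0.0187
scene dict_keys(['pixels', 'K', 'xyz', 'orientation', 'shot']) [-0.05901613  0.315539    0.55813634] [-0.45387475 -0.26190548  0.41794636  0.74210786] [[386.00187643081756, 0.0, 278.5898313097065], [0.0, 386.00187643081756, 213.0512472912533], [0.0, 0.0, 1.0]]
stock_bottle 0.97 [285.6 232.7] 1318 268 299 209 255 [ 0.652 -0.058  0.02 ]
steel_cup 0.83 [281.5 197.4] 680 271 296 182 211 [ 0.821 -0.133  0.02 ]
stopper 0.63 [303.8 280.7] 247 298 313 273 293 [ 0.475 -0.008  0.02 ]
stopper 0.58 [158.6 262. ] 497 150 173 247 273 [0.68 0.25 0.02]
film_reel 0.56 [191.8 315.7] 
[... 570 characters left out ...]
]]
stock_bottle 0.94 [274.1 205.4] 440 260 294 183 213 [ 0.605 -0.036  0.02 ]
stopper 0.59 [155.8 167.2] 462 143 166 156 180 [0.689 0.241 0.02 ]
stopper 0.45 [262.2 266.4] 180 254 268 258 272 [ 0.465 -0.011  0.02 ]
film_reel 0.62 [155.5 258.2] 487 142 168 244 267 [0.479 0.229 0.02 ]
film_reel 0.37 [271.6 207.2] 348 260 293 189 213 [ 0.601 -0.03   0.02 ]
drain_mat 0.67 [374.5 271.4] 5359 325 425 237 305 [ 0.458 -0.268  0.02 ]
bottle_tray 0.8 [167.3 254.6] 3171 131 194 224 288 [0.488 0.203 0.02 ]
film_can 0.77 [214.5 158.9] 276 204 221 149 169 [0.713 0.106 0.02 ]
loupe 0.82 [156.  167.3] 369 144 166 158 179 [0.689 0.24  0.02 ]
blower 0.9 [297.9 142.1] 500 288 311 129 154 [ 0.759 -0.09   0.02 ]
```

View pics/scene0.png

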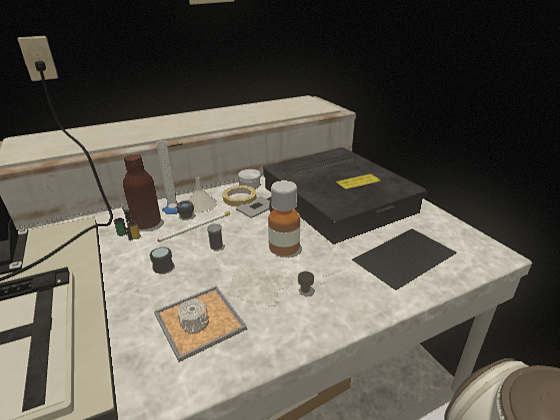

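View pics/top0.png

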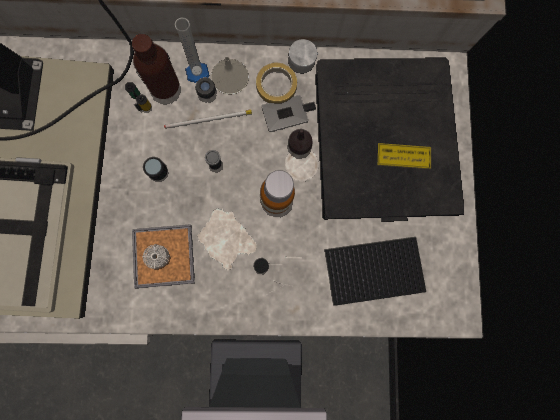

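The scene view shows the bottle with its cup at (285,218), the stopper at (305,282), the reel in the tray at (193,317) and the mat at (405,258). The top view shows the same layout, with the blower (300,142) just behind the bottle and the black box to its right. Next I fit poses in both views.

```bash
cat >> h.py <<'E'
from scipy.optimize import minimize
TH=np.linspace(0,2*np.pi,48)
def poly(c,P): return cv2.convexHull(np.round(proj(c,P)*16).astype(np.int32))
def render(c,segs):
    m=np.zeros((420,560),np.uint8)
    for P in segs: cv2.fillPoly(m,[poly(c,P)],1,shift=4)
    return m>0
def rnd(x,y,prof,z0=0):  # prof: (z,r) list
    C=[np.c_[x+q*np.cos(TH),y+q*np.sin(TH),0*TH+z+z0] for z,q in prof]
    return [np.r_[a,b] for a,b in zip(C[:-1],C[1:])]
def rect(x,y,a,lx,ly,z):
    s=np.array([[-1,-1],[1,-1],[1,1],[-1,1]])*[lx/2,ly/2]
    M=np.array([[np.cos(a),-np.sin(a)],[np.sin(a),np.cos(a)]])
    b=s@M.T+[x,y]; return [np.vstack([np.c_[b,np.full(4,q)] for q in (0,z)])]
PROF=dict(cup_bottle=[(0,.038),(.084,.038),(.104,.020),(.12,.02),(.12,.0305),(.168,.029)],
 bottle=[(0,.038),(.084,.038),(.104,.020),(.165,.02)],
 stopper=[(0,.009),(.024,.011),(.024,.017),(.04,.017)],film_reel=[(0,.026),(.035,.026)],cup=[(0,.0305),(.048,.029)],
 film_can=[(0,.017),(.056,.017)],loupe=[(0,.0235),(.042,.0235)],blower=[(0,.029),(.06,.029),(.07,.012),(.112,.006)])
def mask(c,names,near,dist=25):
    m=np.zeros((420,560),bool); ok=False
    for n in names:
        for d in finder.silhouettes(c,n):
            if np.hypot(*(np.array(d["location"])-near))<dist: m|=d["pixels"]; ok=True; break
    return m if ok else None
def fit(cams,masks,model,p0,step):
    def cost(p):
        s=0
        for c,m in zip(cams,masks):
            if m is None: continue
            q=render(c,model(p)); s+=1-(q&m).sum()/max(1,(q|m).sum())
        return s
    S=np.vstack([p0]+[np.array(p0)+np.eye(len(p0))[i]*step[i] for i in range(len(p0))])
    o=minimize(cost,p0,method="Nelder-Mead",options=dict(initial_simplex=S,xatol=1e-4,fatol=1e-4)); return o.x,o.fun
def fitround(cams,key,names,x,y,z0=0):
    f=lambda p:rnd(p[0],p[1],PROF[key],z0)
    zc=z0+PROF[key][-1][0]/2
    ms=[mask(c,names,proj(c,[[x,y,zc]])[0]) for c in cams]
    out=[fit([c],[m],f,[x,y],[.01,.01]) if m is not None else None for c,m in zip(cams,ms)]
    b=fit(cams,ms,f,[x,y],[.01,.01])
    print(key,"both",np.round(b[0],4),round(b[1],3),"each",[(np.round(o[0],4),round(o[1],2)) if o else None for o in out]); return b[0]
E
python3 - <<'E'
from h import *
cams=[optics.capture("scene"),optics.capture("top")]
for k,n,x,y in [("cup_bottle",["stock_bottle","steel_cup"],.60,-.03),("stopper",["stopper"],.467,-.010),("film_reel",["film_reel"],.48,.229),
 ("film_can",["film_can"],.71,.105),("loupe",["loupe"],.685,.243),("blower",["blower"],.75,-.09)]:
    fitround(cams,k,n,x,y)
for k,x,y,lx,ly,z in [("drain_mat",.455,-.265,.13,.22,.004),("bottle_tray",.485,.205,.134,.134,.01)]:
    f=lambda p:rect(p[0],p[1],p[2],lx,ly,z)
    ms=[mask(c,[k],proj(c,[[x,y,0]])[0],40) for c in cams]
    if k=="bottle_tray":
        for i,c in enumerate(cams):
            mr=mask(c,["film_reel"],proj(c,[[.48,.229,.015]])[0])
            if mr is not None: ms[i]=ms[i]|mr
    for cs,mm in [(cams,ms),(cams[:1],ms[:1]),(cams[1:],ms[1:])]:
        b=fit(cs,mm,f,[x,y,.05],[.01,.01,.08]); print(k,np.round(b[0],4),round(b[1],3))
E
```

```text
cup_bottle both [ 0.6261 -0.0395] 0.535 each [(array([ 0.63  , -0.0391]), np.float64(0.39)), (array([ 0.6238, -0.0384]), np.float64(0.13))]
stopper both [ 0.4691 -0.0075] 0.324 each [(array([ 0.4693, -0.0065]), np.float64(0.18)), (array([ 0.4698, -0.0073]), np.float64(0.14))]
film_reel both [0.4854 0.2284] 0.202 each [(array([0.488 , 0.2277]), np.float64(0.09)), (array([0.485 , 0.2292]), np.float64(0.09))]
film_can both [0.7077 0.1065] 0.366 each [(array([0.7084, 0.1062]), np.float64(0.09)), (array([0.7069, 0.1094]), np.float64(0.26))]
loupe both [0.6863 0.2438] 0.266 each [(array([0.6852, 0.2435]), np.float64(0.1)), (array([0.6871, 0.2414]), np.float64(0.16))]
blower both [ 0.7539 -0.0945] 0.28 each [None, (array([ 0.7539, -0.0945]), np.float64(0.28))]
drain_mat [ 0.4617 -0.2727  0.1558] 0.096
drain_mat [ 0.4599 -0.2699  0.1129] 0.085
drain_mat [ 0.4611 -0.2722  0.1389] 0.023
bottle_tray [0.4859 0.2175 0.0807] 0.111
bottle_tray [0.4834 0.2192 0.0922] 0.061
bottle_tray [0.4867 0.2165 0.0979] 0.041
```

```bash
sed -i 's/near,dist=25/near,dist=32/' h.py; python3 - <<'E'
from h import *
cams=[optics.capture("scene"),optics.capture("top")]
b=fitround(cams,"cup_bottle",["stock_bottle","steel_cup"],.624,-.039)
out=[]
for c in cams:
    im=cv2.resize(c["pixels"][:,:,::-1],None,fx=3,fy=3,interpolation=cv2.INTER_CUBIC)
    for S in (rnd(*b,PROF["cup_bottle"]),rnd(.4693,-.007,PROF["stopper"]),rnd(.4855,.2286,PROF["film_reel"],.005),rect(.4862,.217,.095,.134,.134,.01),rect(.461,-.272,.139,.13,.22,.004)):
        m=cv2.resize(render(c,S).astype(np.uint8),None,fx=3,fy=3)
        cv2.drawContours(im,cv2.findContours(m,0,2)[0],-1,(0,255,0),1)
    out.append(im)
cv2.imwrite("pics/ov.png",np.vstack([out[0][540:1080,440:1240][:300],out[1][540:840,390:1190]]))
cv2.imwrite("pics/ov2.png",np.vstack([out[0][680:980,700:1400],out[1][690:990,700:1400]]))
E
```

```text
cup_bottle both [ 0.6276 -0.0403] 0.227 each [(array([ 0.6293, -0.039 ]), np.float64(0.09)), (array([ 0.6259, -0.0406]), np.float64(0.13))]
```

View pics/ov.png

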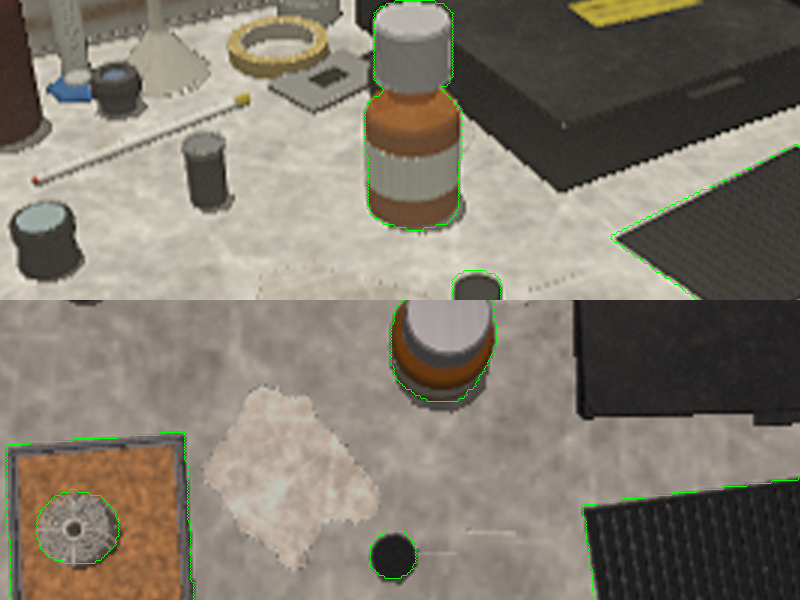

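The overlay outlines fit the bottle and cup, reel, tray, stopper and mat edges to within about 1–2 px. Now the reel.

```bash
cat >> h.py <<'E'
MAT=np.array([.461,-.272]); MA=.139
def onmat(u,v): return MAT+np.array([u*np.cos(MA)-v*np.sin(MA),u*np.sin(MA)+v*np.cos(MA)])
def down(a,pos):
    best=None
    for b in (a,a+np.pi):
        M=np.array([[-np.sin(b),np.cos(b),0],[np.cos(b),np.sin(b),0],[0,0,-1.]]).T
        q=R.from_matrix(M).as_quat(); q=[q[3],*q[:3]]
        j=inverse_kinematics(pos,q)
        if j is not None and (best is None or abs(j[5])<best[0]): best=(abs(j[5]),q)
    return best[1]
def st(t=""):
    s=status.read_state(); print(t,round(float(s["clock"]),2),np.round(s["position"],4),"gap",round(float(s["finger_gap"]),4),"gf",round(float(s["grasp_force"]),1),"F",np.round(s["force"],1)); return s
E
python3 - <<'E'
from h import *
x,y=.486,.2285
p=status.read_state()["position"]; r.move_straight([*p[:2],.30])
q=down(.095,[x,y,.2]); r.goto([x,y,.2],q); st("above")
r.move_straight([x,y,.05]); r.move_straight([x,y,.011],feed=.08,force_limit=8); st("low")
effector.grasp(25); st("grasp")
r.move_straight([x,y,.2]); st("lift")
t=onmat(0,.055); q=down(MA,[*t,.2]); r.goto([*t,.2],q)
r.move_straight([*t,.04]); print(r.move_straight([*t,.009],feed=.03,force_limit=3)); st("placed")
effector.open_jaws(); r.move_straight([*t,.2]); st("up")
E
```

```text
above 4.75 [0.4861 0.2294 0.2002] gap 0.0851 gf 0.0 F [-0.1  0.5  0.6]
low 6.53 [0.4863 0.2287 0.0112] gap 0.0857 gf 0.0 F [-0.1  0.4  0. ]
grasp 6.95 [0.4863 0.2288 0.0117] gap 0.0508 gf 26.3 F [-0.4 -0.2  3.8]
lift 8.36 [0.4855 0.2281 0.1989] gap 0.051 gf 26.2 F [-0.2  0.3 -1. ]
True
placed 12.12 [ 0.4531 -0.2175  0.0107] gap 0.0513 gf 26.3 F [0.2 0.1 3.7]
up 13.98 [ 0.4528 -0.2174  0.1991] gap 0.0852 gf 0.0 F [-0.  -0.9 -0.5]
```

```bash
python3 - <<'E'
from h import *
x,y=.6276,-.0400
q=down(0,[x,y,.25]); r.goto([x,y,.25],q)
r.move_straight([x,y,.124],feed=.12,force_limit=8); st("low")
effector.grasp(20); st("grasp")
r.move_straight([x,y,.20],feed=.1); r.move_straight([x,y,.25]); st("lift")
c=optics.capture("scene"); save(c,"cup_lift"); 
t=onmat(0,-.058); q=down(MA,[*t,.25]); r.goto([*t,.25],q)
r.move_straight([*t,.04]); print(r.move_straight([*t,.006],feed=.03,force_limit=3)); st("placed")
effector.open_jaws(); r.move_straight([*t,.2]); st("up")
r.goto([.42,-.15,.25],q)
cams=[optics.capture("scene"),optics.capture("top")]
for i,c in enumerate(cams): save(c,f"after{i}")
b=fitround(cams,"bottle",["stock_bottle"],.627,-.04)
fitround(cams,"stopper",["stopper"],.4693,-.007)
fitround(cams,"cup",["steel_cup"],*t,.004)
fitround(cams,"film_reel",["film_reel"],*onmat(0,.055),.004)
im=np.hstack([cv2.resize(cams[0]["pixels"][170:320,230:430],None,fx=2,fy=3),cv2.resize(cams[1]["pixels"][170:320,235:435],None,fx=2,fy=3)])
cv2.imwrite("pics/after.png",im[:,:,::-1])
E
```

```text
low 16.18 [ 0.6282 -0.04    0.125 ] gap 0.0852 gf 0.0 F [-0.1 -0.1 -0.1]
grasp 16.53 [ 0.6278 -0.04    0.125 ] gap 0.0597 gf 21.1 F [-2.1  0.3  5.1]
lift 17.93 [ 0.6271 -0.0398  0.249 ] gap 0.06 gf 21.6 F [-1.3  0.7 -1.1]
True
placed 21.72 [ 0.4689 -0.3294  0.009 ] gap 0.0602 gf 20.7 F [0.4 0.4 3. ]
up 23.52 [ 0.4685 -0.3292  0.1989] gap 0.0853 gf 0.0 F [-0.1  0.1 -0.3]
bottle both [ 0.6256 -0.0392] 0.07 each [(array([ 0.6272, -0.0402]), np.float64(0.04)), (array([ 0.6252, -0.0392]), np.float64(0.02))]
stopper both [ 0.4693 -0.0074] 0.277 each [(array([ 0.4688, -0.0091]), np.float64(0.2)), (array([ 0.4698, -0.0073]), np.float64(0.08))]
cup both [ 0.4699 -0.3278] 0.544 each [(array([ 0.4667, -0.3245]), np.float64(0.1)), (array([ 0.469 , -0.3296]), np.float64(0.45))]
film_reel both [ 0.4533 -0.2164] 0.167 each [(array([ 0.4533, -0.2164]), np.float64(0.17)), None]
```

View pics/after.png

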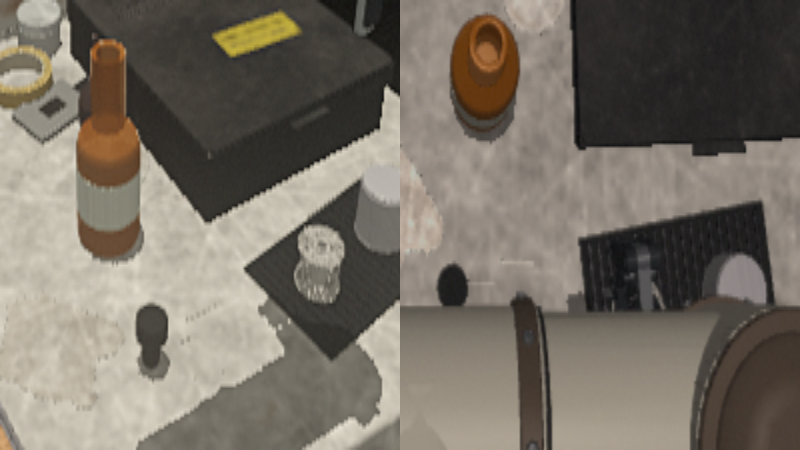

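The bottle stands open at scene crop (108,150). The reel (320,265) and the upside-down cup (385,210) stand on the mat. Now the stopper.

```bash
python3 - <<'E'
from h import *
x,y=.4695,-.0075
q=down(0,[x,y,.2]); r.goto([x,y,.2],q)
r.move_straight([x,y,.06]); r.move_straight([x,y,.026],feed=.06,force_limit=8); st("low")
effector.grasp(20); s=st("grasp"); z0=s["position"][2]
r.move_straight([x,y,.24]); st("lift")
bx,by=.6260,-.0395
q=down(0,[bx,by,.25]); r.goto([bx,by,.25],q)
r.move_straight([bx,by,.197],feed=.1); st("hover"); c=optics.capture("scene")
print("hit",r.move_straight([bx,by,.141+z0+.001],feed=.025,force_limit=6)); st("in"); d=optics.capture("scene")
im=np.hstack([cv2.resize(k["pixels"][130:270,225:345],None,fx=3,fy=4) for k in (c,d)]); cv2.imwrite("pics/ins.png",im[:,:,::-1])
E
```

```text
low 27.3 [ 0.4696 -0.0075  0.0259] gap 0.0853 gf 0.0 F [-0.4 -0.3  1. ]
grasp 27.82 [ 0.4696 -0.0075  0.0263] gap 0.0331 gf 19.7 F [-1.3  0.5  2.4]
lift 29.4 [ 0.469  -0.0076  0.2391] gap 0.033 gf 19.9 F [-0.  -0.2 -1. ]
hover 30.77 [ 0.6263 -0.0394  0.1979] gap 0.0329 gf 19.9 F [-0.8 -0.3  0.8]
hit False
in 32.12 [ 0.6261 -0.0395  0.1685] gap 0.0327 gf 19.9 F [ 0.4 -0.4 -0.3]
```

View pics/ins.png

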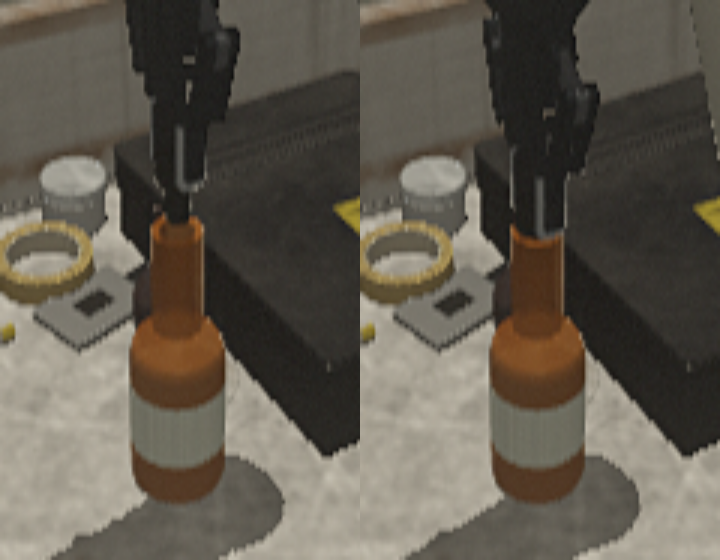

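The plug sits over the bore on the left and is in the neck with no contact force on the right. Next: seat, release, press lightly, check.

```bash
python3 - <<'E'
from h import *
bx,by=.6260,-.0395
print(r.move_straight([bx,by,.1655],feed=.02,force_limit=5)); st("seat")
effector.open_jaws(); r.move_straight([bx,by,.225])
c=optics.capture("scene"); st("rel")
effector.grasp(20); print(r.move_straight([bx,by,.176],feed=.04,force_limit=5)); st("press")
r.move_straight([bx,by,.23]); effector.open_jaws(); d=optics.capture("scene")
im=np.hstack([cv2.resize(k["pixels"][130:270,225:345],None,fx=3,fy=4) for k in (c,d)]); cv2.imwrite("pics/seat.png",im[:,:,::-1])
E
```

```text
True
seat 32.38 [ 0.6268 -0.0397  0.1676] gap 0.0327 gf 20.0 F [-1.3  0.4  4.9]
rel 33.53 [ 0.6252 -0.0394  0.2236] gap 0.0853 gf 0.0 F [ 0.6 -0.2 -0.5]
True
press 35.3 [ 0.626  -0.0396  0.1811] gap -0.0 gf 1.9 F [0.3 0.3 3.3]
```

View pics/seat.png

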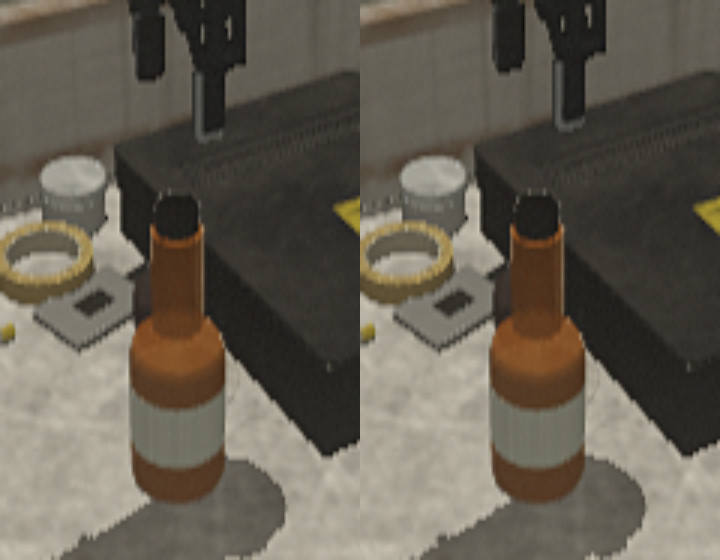

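The head lies on the rim at both moments, and the press contact at z = 0.181 matches the stopper being home. Now carry the bottle.

```bash
python3 - <<'E'
from h import *
bx,by=.6260,-.0395; tx,ty=.4862,.217
r.move_straight([bx,by,.122],feed=.12,force_limit=8); st("low")
effector.grasp(60); s=st("grasp"); z0=s["position"][2]
r.move_straight([bx,by,z0+.06],feed=.07); st("lift")
r.move_straight([tx,ty,z0+.06],feed=.1); s=st("over")
c=optics.capture("scene"); save(c,"over")
r.move_straight([tx,ty,z0+.013],feed=.06)
print(r.move_straight([tx,ty,z0+.002],feed=.015,force_limit=4)); st("down")
E
```

```text
low 37.67 [ 0.6267 -0.0394  0.1229] gap 0.0854 gf 0.0 F [-0.3  0.5 -0.1]
grasp 38.16 [ 0.6262 -0.0395  0.1228] gap 0.039 gf 60.7 F [-1.2 -0.1  4.3]
lift 39.17 [ 0.6255 -0.0395  0.1821] gap 0.0392 gf 61.0 F [-0.3 -0.3 -5.3]
over 42.25 [0.4863 0.2168 0.1828] gap 0.0386 gf 60.9 F [-0.3  0.5 -6. ]
True
down 43.79 [0.4861 0.217  0.1278] gap 0.039 gf 61.8 F [-1.3 -0.   6.5]
```

View pics/over.png

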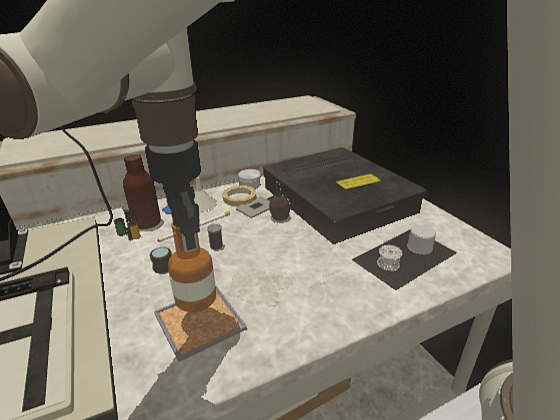

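The bottle hangs upright over the tray at (193,275). The reel (390,258) and cup (422,238) are on the mat. It then landed at 0.1278, which matches the 5 mm tray floor. Release, retreat and check.

```bash
python3 - <<'E'
from h import *
tx,ty=.4862,.217
effector.open_jaws(); r.move_straight([tx,ty,.26],feed=.12); st("up")
r.goto([.42,.02,.30],down(0,[.42,.02,.30])); r.sleep(.5)
a=[optics.capture("scene"),optics.capture("top")]
fitround(a[:1],"bottle",["stock_bottle"],tx,ty,.005)
for k,x,y in [("film_can",.7077,.1065),("loupe",.6863,.2438),("blower",.754,-.0945)]: fitround(a,k,[k],x,y)
fitround(a[:1],"cup",["steel_cup"],.4689,-.3294,.004); fitround(a[:1],"film_reel",["film_reel"],.453,-.2175,.004)
im=np.hstack([cv2.resize(a[0]["pixels"][160:370,120:470],None,fx=2,fy=2)]); cv2.imwrite("pics/fin.png",im[:,:,::-1])
st()
E
```

```text
up 45.58 [0.4858 0.2167 0.2591] gap 0.0857 gf 0.0 F [-0.3 -0.   0.8]
bottle both [0.4885 0.217 ] 0.101 each [(array([0.4885, 0.217 ]), np.float64(0.1))]
film_can both [0.7096 0.1085] 0.154 each [None, (array([0.7096, 0.1085]), np.float64(0.15))]
loupe both [0.6859 0.2432] 0.213 each [(array([0.6863, 0.2438]), np.float64(0.15)), (array([0.6867, 0.2439]), np.float64(0.05))]
blower both [ 0.756 -0.093] 0.593 each [(array([ 0.7689, -0.0945]), np.float64(0.38)), (array([ 0.7556, -0.0922]), np.float64(0.21))]
cup both [ 0.4667 -0.3245] 0.07 each [(array([ 0.4667, -0.3245]), np.float64(0.07))]
film_reel both [ 0.4536 -0.2157] 0.16 each [(array([ 0.4536, -0.2157]), np.float64(0.16))]
 47.49 [0.42 0.02 0.3 ] gap 0.0852 gf 0.0 F [0.1 0.9 0.7]
```

View pics/fin.png

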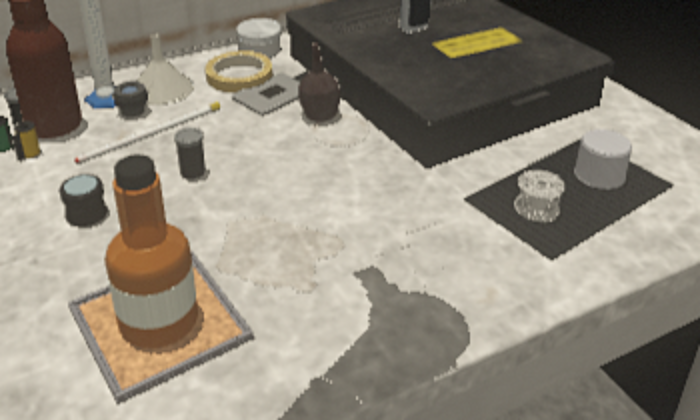

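The stoppered bottle stands inside the tray rim at crop (153,260). The reel (540,195) and cup (604,160) are wholly on the mat, and the bystanders have not moved.

```bash
python3 -c "
from bench import job
print(job.job_done())"
```

```text
the job is handed in; nothing more can be done
None
```

The job is handed in at about 47.5 s of the 72 s: the reel and the mouth-down cup are on the mat, the stopper is home, the bottle stands in its tray, and the film can, loupe and blower look unmoved.

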